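# Shim the rocking gauge stand

### The arm

A 6-joint arm with a two-finger parallel gripper is mounted at the origin on a cart in front of the work surface, level with it; the furniture and walls round the work are solid. World frame = base frame: x ahead of the robot, y to its left, z up, the work surface at z = 0. Lengths are in m, angles in rad, forces in N, time in s.
With the tool pointing down it reaches from about 0.325 to 0.9 m from the base axis. Payload 3.5 kg.
Tool frame: the origin (TCP) lies at the very end of the fingers, on their centre line; the grasp point (between the pads) lies 19 mm behind it; x points along the fingers, y is the direction in which the jaws open and shut, and the axes are right-handed (so a half turn about x gives the same grasp; the last joint's range is limited). The gripper opens to 85 mm and grips with 20 to 120 N. Pads are 22 mm wide; open, the fingers measure 114 mm over their backs; the gripper's body (76 mm by 85 mm) begins 54 mm behind the grasp point. The pads swing forward as they close: fully open they stand 13 mm farther back than shut.
Start: joints at [1.149, 0.276, -0.026, 1.268, 0, 1.467], TCP at [0.196, 0.594, 0.231] pointing down, gripper open.
Joint ranges: [-3.12, 3.12], [-0.85, 1.88], [-1.08, 1.24], [-1.95, 2.15], [-1.57, 1.53], [-3.14, 3.14]. Speed limits (rad/s): [2.57, 2.57, 3.14, 3.14, 3.14, 3.14].

### API

Orientations are given as a rotation vector (axis times angle).
In Python, from station import sense, get_image, sign_off gives the robot as it stands.
- The arm moves only by the tool carry_out, never from a script. Its argument "motion" is a list of rows, each an object with "slide": the shift along the tool's x, y, z in m, a list of three; "yaw": the turn about the tool's x in rad; "hand": the closure, from -1 (fully open) to 1 (shut). In form: [{"slide": [dx, dy, dz], "yaw": yaw, "hand": hand}, ...]. A call has 1 to 20 rows; each row is the pose to reach, as a shift and turn from the pose commanded when the call began, along the tool's axes at that moment; what a row does not reach only later rows make up. A row lasts 1/8 s, in which the tool goes at most 62.5 mm and 10.7 degrees, less where a joint would pass 70% of its speed; a pose out of reach is approached as far as the arm can. A call with a gripper value outside its range is refused whole. The fingers move at their own pace and stop on an object; "grip_force" is the grip in N (left out, the last holds). Time passes only in rows, so rows that repeat a pose let the fingers close. It gives the time, the measured TCP pose, the force and the opening at its end, in the units of the state.
- sense(): the state, without advancing time (a new reading comes with each control period).
- get_image(name): name is "scene" or "side" or "wrist"; returns a dict with "frame" (384x512x3 uint8, red, green, blue), "range_z" (384x512 float32, m along the optical axis (not along the pixel's ray), 0 where there is no reading), "fx", "fy", "cx", "cy" (pixels), "eye" and "rotation" of the camera in the world. Camera axes: x right, y down, z forward; pixel columns grow to the right and rows downward; lengths in m; the calibration is good to about 2 mm. A picture is of the moment at which its call begins.
- sign_off(): hands the job in, once; it reports no verdict.
The state is a dict: "time_s": time; "joint_positions": joint angles; "qd": joint speeds; "effort": joint torques, N m; "tcp_pos": TCP position; "tool_rot": TCP orientation; "force": force on the tool from outside, world axes, zero at the start; "torque": the same for the moment, N m; "gripper_width": finger opening in m.
Only numpy, scipy, OpenCV 4.12 (cv2) and the standard library are available. Lean on these libraries where they do the work, as an engineer would, in place of code of your own. Each camera call takes 0.05 s, during which the arm holds its last target. There are 200 camera calls.

### The job

The plate of the dial-gauge stand rocks because one of its feet, the one at the corner nearest the robot, is too short. Using only the fingertips and lifting nothing, push the orange wedge shim along the bench, thin end first, under that foot with the foot near the middle of its width, until the plate has come up level and the shim is jammed tight. Back off so that the stand is free, then press down with the fingertips on the plate's corner right above that foot to prove that it no longer rocks, and leave the shim in place and the other things on the bench alone.

Things in the scene. Friction and masses are not known exactly. Their poses are not given: they have to be found in the camera images.
- gauge_stand: dial-gauge stand (fixed): aluminium plate 180 (x) x 140 (y) x 18 mm, top 40 mm above the bench when level, on two black rubber mounts at its left and right corners, (-72, 54) and (72, -54) mm; short foot at (-72, -54), good foot at (72, 54); column 150 mm tall at the right corner. Origin on the bench under the centre; x points ahead and 0.18 to 0.55 rad to the right: push the shim along it.
- gauge_plate (a joint): rocking angle of the plate, rad, about the diagonal through its soft mounts: 0 = level (far foot on the bench, hard stop), growing as the near corner sinks, at most 0.11; at rest without shim about 0.058. The mounts give 7.4 N m/rad; the short foot is 86 mm from the diagonal, so 5 N at that foot lift it to level.
- short_foot (a point): lowest point of the short foot at the corner nearest the robot, a steel ball of 16 mm diameter on a stem; 10 mm above the bench when level, about 5 mm at rest without shim. It is 18 and 16 mm in from the plate's edges.
- press_point (a point): dark round mark on the plate's top, straight above the short foot: where to press. 40 mm above the bench when level. (Keep clear of the tall fixed green lever press left of the stand, 443 mm high: its base starts at about y = 0.52 m, its lever reaches toward the robot; come in from the robot's side.)
- shim: loose orange wedge shim, 100 mm long (x) x 50 mm wide (y), 60 g. Origin at the centre of its underside. Its thin end (2 mm) points to its +x, its upright butt face (16 mm high) is at x = -50 mm; the top slopes straight from 2 mm at x = 50 to 16 mm at x = -42 mm. The plate is level when the foot stands about over the shim's origin. Friction keeps it there.
- spool: solder spool with blue flanges, 64 mm diameter, 40 mm high, bystander; origin at the centre of its underside
- capsule: black round speaker capsule, 40 mm diameter, 15 mm high, bystander; origin at the centre of its underside
- hex_key: steel hex key, 40 x 108 x 9 mm, lying flat, bystander; origin under its centre
- oil_bottle: amber oil bottle, 38 mm diameter, 106 mm high, bystander; origin at the centre of its underside

How it is judged:
On the way, in this order (a step that is already met when the one before it is completed fails the run):
1. the shim carries the short foot, the plate is level, and the fingers are off stand and shim (value of joint gauge_plate below 0.012 rad and contact force between shim and gauge_stand above 1 N and contact force between the fingers and gauge_stand below 0.1 N and contact force between the fingers and shim below 0.1 N), for 0.2 s.
2. the fingertips press with over 3 N on the corner above the shimmed foot, and the plate does not rock (contact force between the fingers and gauge_stand above 3 N and horizontal distance between the grasp point and press_point below 0.035 m and value of joint gauge_plate below 0.025 rad), for 0.2 s.
At the end, for the whole second after the job is handed in: The plate stays level within 0.012 rad, its short foot standing on the shim (over 1 N, within 15 mm of the middle of its width), the shim flat on the bench (within 0.06 rad) and at rest (value of joint gauge_plate below 0.012 rad and contact force between shim and gauge_stand above 1 N and y of short_foot in the frame of shim between -0.015 and 0.015 m and angle between shim's own z axis and vertical below 0.06 rad and linear speed of shim below 0.01 m/s); the robot touches nothing.
It fails at once if the shim is lifted off the bench or tipped (height (world z) of shim above 0.012 m or angle between shim's own z axis and vertical above 0.3 rad).
It fails at once if the solder spool is moved more than 20 mm (distance of spool from where it was at the start of the episode above 0.02 m).
It fails at once if the capsule is moved more than 20 mm (distance of capsule from where it was at the start of the episode above 0.02 m).
It fails at once if the hex key is moved more than 20 mm (distance of hex_key from where it was at the start of the episode above 0.02 m).
It fails at once if the oil bottle is moved more than 20 mm (distance of oil_bottle from where it was at the start of the episode above 0.02 m).
It also fails if it takes over 54 s, if anything falls off the work surface, if the arm or the gripper's body presses on something with over 40 N, if the wrist force passes 120 N, or if a joint passes its speed limit or range.

## Working session

There is one attempt and no reset: what is moved stays moved. The work goes in short steps, Python scripts to look and compute and a tool call to move; the robot and the scene stay as the last step left them, time stands still between calls to the robot, and variables do not carry over. Pictures are saved under pics/ and viewed, about 8 in all and at most 12, crops included, and the job is handed in when it is done.

Besides the shell and the picture viewer there is one more tool, called after "Emit:" by a JSON object that holds its "name" and its "arguments", one argument or row to a line. carry_out: Moves the arm, as the interface text tells. Its arguments: {"type":"object","properties":{"motion":{"type":"array","items":{"type":"object","properties":{"slide":{"type":"array","items":{"type":"number"}},"yaw":{"type":"number"},"hand":{"type":"number"}}}},"grip_force":{"type":"number"}},"required":["motion"]}

```bash
mkdir -p pics
cat > h.py <<'E'
import numpy as np, cv2
from station import sense, get_image, sign_off
from scipy.spatial.transform import Rotation as R
def shot(name,fn):
    d=get_image(name); cv2.imwrite(f'pics/{fn}.png',d['frame'][:,:,::-1]); np.savez(f'pics/{fn}.npz',**d); return d
def cloud(d):
    v,u=np.mgrid[0:384,0:512]; z=d['range_z']
    p=np.stack([(u-d['cx'])/d['fx']*z,(v-d['cy'])/d['fy']*z,z],-1)
    rot=np.array(d['rotation']); rot=rot if rot.shape==(3,3) else R.from_rotvec(rot).as_matrix()
    return p@rot.T+np.array(d['eye'])
E
python3 - <<'E'
from h import *
s=sense(); print(s); print(R.from_rotvec(s['tool_rot']).as_matrix().round(3))
a=[shot(n,n+'0') for n in('scene','side')]
for d in a: print(d['eye'],d['rotation'],d['fx'])
cv2.imwrite('pics/a.png',cv2.resize(np.vstack([x['frame'] for x in a])[:,:,::-1],(400,600)) if 0 else np.vstack([x['frame'] for x in a])[:,:,::-1])
for d in a:
    c=cloud(d); hsv=cv2.cvtColor(d['frame'],cv2.COLOR_RGB2HSV)
    m=(hsv[...,0]>5)&(hsv[...,0]<20)&(hsv[...,1]>150)&(hsv[...,2]>120)&(d['range_z']>0)
    n,l,st,ce=cv2.connectedComponentsWithStats(m.astype(np.uint8))
    for i in range(1,n):
        if st[i,4]>40: print(st[i],c[l==i].mean(0),c[l==i].min(0),c[l==i].max(0))
E
```

```text
{'time_s': 0.0, 'joint_positions': array([ 1.14861500e+00,  2.77150460e-01, -2.79299412e-02,  1.26800293e+00,
        9.44015697e-06,  1.46737094e+00]), 'qd': array([ 0.00111719,  0.00020021, -0.00135846,  0.00035661, -0.00046028,
        0.00055697]), 'effort': array([ 3.60620797e-04, -4.45506978e+01,  2.95204085e+01,  1.63467071e-02,
       -1.38135510e-04, -1.02651978e-06]), 'tcp_pos': array([0.19555692, 0.59277247, 0.23012576]), 'tool_rot': array([ 0.24844055,  1.55688526, -0.25191811]), 'force': array([-0.41880947, -0.3194102 ,  0.26426086]), 'torque': array([-0.00536872, -0.0330216 ,  0.00108209]), 'gripper_width': 0.08493357560531982}
[[-0.001  0.313  0.95 ]
 [-0.002  0.95  -0.313]
 [-1.    -0.002 -0.   ]]
[0.14437946 1.12400935 0.84667633] [-0.56189822  2.6541537  -1.16788623] 383.7425210092977
[0.42206293 1.00930142 0.61094254] [-0.17478067  2.77286115 -1.3028765 ] 365.4152360242081
[230 129   8  18  74] [0.71608148 0.07207938 0.05274181] [0.70045838 0.05859182 0.00880147] [0.72980656 0.07899968 0.07692756]
[221 224  26  27 481] [0.51101879 0.4823832  0.00763175] [ 0.47729203  0.42219736 -0.00307376] [0.54687993 0.52916579 0.01824668]
[194 123  10  23 165] [0.72401173 0.06770504 0.05202844] [ 0.70867218 -0.07697061  0.00321117] [0.7774216  0.07932418 0.0847931 ]
[236 234  27  35 851] [0.51342201 0.48209983 0.01007608] [4.80490584e-01 4.20756400e-01 3.63493915e-04] [0.54809761 0.52776477 0.01915827]
```

View pics/scene0.png

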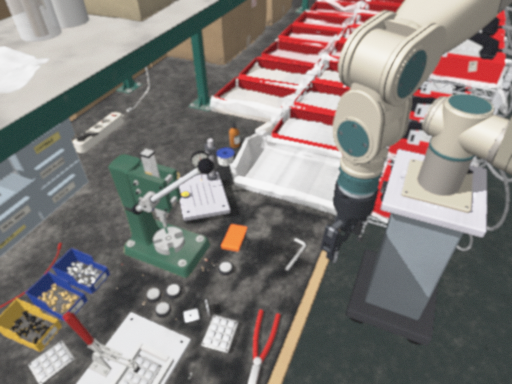

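View pics/side0.png

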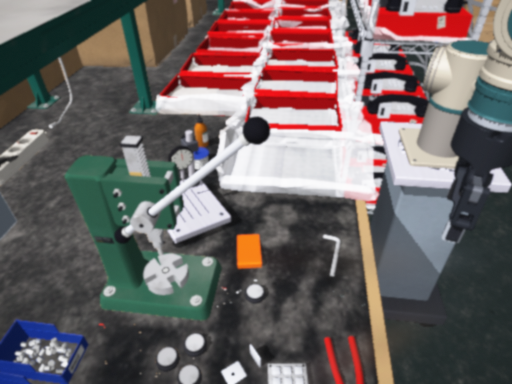

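The scene view shows the shim at (234,237), the stand plate at (205,197), the lever press at (165,215) with its lever reaching over the plate, a capsule at (226,267) and the hex key at (296,252). The side view shows the shim at (249,251) and the stand plate at (203,213).

Run:
```python
from h import *
A=np.load('pics/scene0.npz');B=np.load('pics/side0.npz')
a=cv2.resize(A['frame'][140:290,165:315],(600,600),interpolation=cv2.INTER_CUBIC)
b=cv2.resize(B['frame'][170:310,160:300],(600,600),interpolation=cv2.INTER_CUBIC)
cv2.imwrite('pics/c1.png',a[:,:,::-1]);cv2.imwrite('pics/c2.png',b[:,:,::-1])
for d in (A,B):
    c=cloud(d); hsv=cv2.cvtColor(d['frame'],cv2.COLOR_RGB2HSV)
    m=(hsv[...,0]>5)&(hsv[...,0]<20)&(hsv[...,1]>150)&(c[...,1]>.3)&(c[...,0]>.4)&(c[...,0]<.6)&(c[...,1]<.6)
    m=cv2.morphologyEx(m.astype(np.uint8),cv2.MORPH_OPEN,np.ones((3,3)))>0
    r=cv2.minAreaRect((c[m][:,:2]*1000).astype(np.float32)); print('shim',r,cv2.boxPoints(r))
    x=c[m]; P=np.c_[x[:,:2],np.ones(len(x))]; print('slope',np.linalg.lstsq(P,x[:,2],rcond=None)[0])
    m=(c[...,2]>.028)&(c[...,2]<.052)&(c[...,0]>.5)&(c[...,0]<.85)&(c[...,1]>.3)&(c[...,1]<.6)&(hsv[...,1]<60)
    n,l,st,ce=cv2.connectedComponentsWithStats(m.astype(np.uint8)); 
    for i in range(1,n):
        if st[i,4]>200:
            x=c[l==i];r=cv2.minAreaRect((x[:,:2]*1000).astype(np.float32)); print('plate',st[i],r,cv2.boxPoints(r).tolist(), np.linalg.lstsq(np.c_[x[:,:2],np.ones(len(x))],x[:,2],rcond=None)[0])
```

```text
shim ((514.603271484375, 475.25750732421875), (58.10313415527344, 104.95905303955078), 10.902021408081055) [[476.15057 521.29535]
 [496.0015  418.2306 ]
 [553.05597 429.21967]
 [533.2051  532.2844 ]]
slope [-0.0769849   0.09663609  0.000382  ]
plate [ 180  174   50   45 1596] ((671.03564453125, 380.5724792480469), (139.90158081054688, 183.4491729736328), 38.876487731933594) [[559.008544921875, 408.0759582519531], [674.1492919921875, 265.2606506347656], [783.062744140625, 353.0690002441406], [667.9219970703125, 495.8843078613281]] [ 0.05870797 -0.01201885  0.0032135 ]
plate [152 219  56  36 721] ((655.7662353515625, 563.7076416015625), (182.08094787597656, 72.7239990234375), 0.6913110613822937) [[564.2936401367188, 598.9685668945312], [565.1710815429688, 526.2498168945312], [747.2388305664062, 528.4467163085938], [746.3613891601562, 601.1654663085938]] [ 0.08066829  0.16633175 -0.10742195]
shim ((514.00048828125, 474.56048583984375), (55.447906494140625, 102.82464599609375), 9.682015419006348) [[478.0249  520.5779 ]
 [495.31796 419.21783]
 [549.9761  428.5431 ]
 [532.683   529.90314]]
slope [-0.01477571  0.09479547 -0.0281437 ]
plate [ 168  182   63   61 1881] ((664.6868286132812, 393.86065673828125), (141.1862030029297, 144.2264862060547), 40.484710693359375) [[564.176025390625, 402.87628173828125], [657.8143310546875, 293.18060302734375], [765.1976318359375, 384.84503173828125], [671.559326171875, 494.54071044921875]] [ 0.06550228 -0.0154764   0.00259165]
plate [173 254  46  30 561] ((612.2183837890625, 563.5701904296875), (89.62081146240234, 72.55646514892578), 0.8470373153686523) [[566.8765869140625, 599.1820678710938], [567.94921875, 526.6334838867188], [657.5601806640625, 527.9583129882812], [656.487548828125, 600.5068969726562]] [ 0.06755618  0.05258737 -0.03374562]
```

View pics/c1.png

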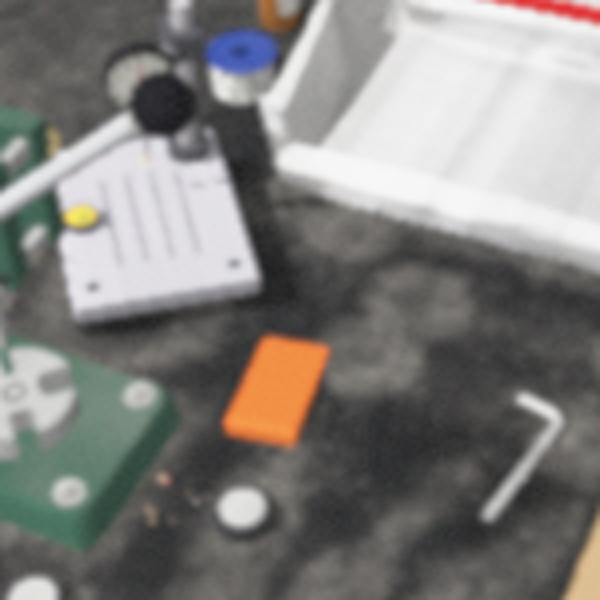

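View pics/c2.png

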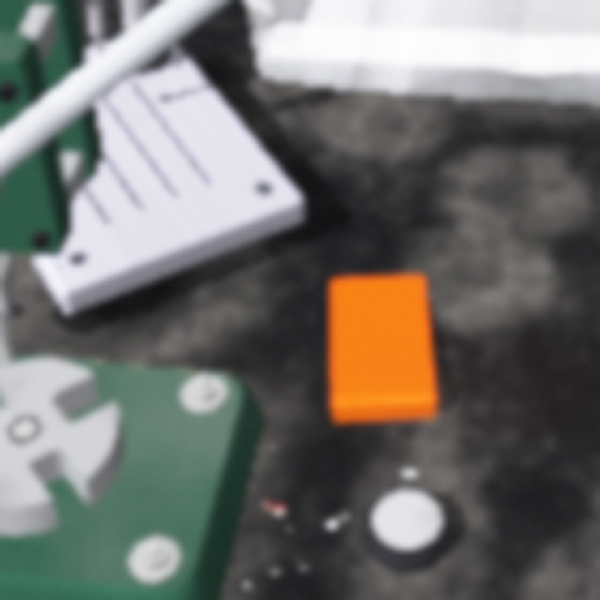

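The crops show the plate's dark marks at c1 (235,264) and (92,287), and at c2 (264,187) and (78,259). The shim's butt faces the camera. The capsule is at c1 (243,510) and c2 (407,520).

Run:
```python
from h import *
A=np.load('pics/scene0.npz');B=np.load('pics/side0.npz')
def ray(d,u,v):
    r=d['rotation']; r=r if r.shape==(3,3) else R.from_rotvec(r).as_matrix()
    return d['eye'],r@np.array([(u-d['cx'])/d['fx'],(v-d['cy'])/d['fy'],1])
fa=lambda x,y:(165-.375+x/4,140-.375+y/4); s=140/600
fb=lambda x,y:(160-.38+x*s,170-.38+y*s)
P={'mark_near':((235,264),(264,187)),'mark_left':((92,287),(78,259)),'plate_near_corner_top':((260,285),(304,200)),'plate_left_top':((78,312),(66,304)),
'capsule':((243,508),(407,518)),'hex_bend':((560,418),None),'hex_end':((488,518),None),'hex_end2':((520,398),None),
'shim_thinL':((328,345),(427,276)),'shim_thinR':((268,336),(331,277)),'butt_top_R':((225,425),(330,408)),'butt_top_L':((293,437),(436,405)),'buttbotR':((225,437),(332,422)),'buttbotL':((293,446),(437,417)),'ball':((163,103),((258-160)/s,(130-170)/s)),'base_corner':((178,410),(262,408))}
for k,(p,q) in P.items():
    e,r=ray(A,*fa(*p)); out=[]
    for z in (0,.01,.036): out.append((e+r*(z-e[2])/r[2])[:2].round(4))
    if q is None: print(k,out[0:2]);continue
    e2,r2=ray(B,*fb(*q)); t=np.linalg.lstsq(np.c_[r,-r2],e2-e,rcond=None)[0]
    X,Y=e+r*t[0],e2+r2*t[1]; print(k,((X+Y)/2).round(4),'gap',np.linalg.norm(X-Y).round(4))
c=cloud(B); 
m=(c[...,2]>.06)&(c[...,0]<.72)&(c[...,0]>.4)&(c[...,1]>.25)&(c[...,1]<.62)
x=c[m]
for z0 in np.arange(.06,.46,.04):
    y=x[(x[:,2]>z0)&(x[:,2]<z0+.04)]
    if len(y): print(z0.round(2),len(y),y.min(0).round(3),y.max(0).round(3))
```

```text
mark_near [0.5889 0.3944 0.0296] gap 0.0047
mark_left [0.6722 0.4657 0.0362] gap 0.0034
plate_near_corner_top [0.5651 0.4003 0.0249] gap 0.0094
plate_left_top [0.6763 0.4824 0.0215] gap 0.0007
capsule [0.4864 0.5815 0.0054] gap 0.0037
hex_bend [array([0.3164, 0.4194]), array([0.3144, 0.4277])]
hex_end [array([0.3328, 0.5216]), array([0.3305, 0.5287])]
hex_end2 [array([0.3489, 0.413 ]), array([0.3465, 0.4214])]
shim_thinL [0.4961 0.4254 0.0057] gap 0.0004
shim_thinR [ 0.5491  0.4214 -0.0081] gap 0.0042
butt_top_R [0.5325 0.5209 0.0037] gap 0.0038
butt_top_L [0.4805 0.5165 0.0093] gap 0.0022
buttbotR [ 0.5311  0.5245 -0.0037] gap 0.0054
buttbotL [0.4798 0.5186 0.0026] gap 0.0027
ball [0.469  0.6424 0.4003] gap 0.0019
base_corner [0.564  0.5312 0.0139] gap 0.0007
0.06 454 [0.605 0.25  0.06 ] [0.72  0.618 0.1  ]
0.1 476 [0.644 0.298 0.1  ] [0.72  0.615 0.14 ]
0.14 762 [0.646 0.27  0.14 ] [0.72  0.617 0.18 ]
0.18 654 [0.607 0.292 0.18 ] [0.72 0.62 0.22]
0.22 995 [0.607 0.562 0.22 ] [0.72 0.62 0.26]
0.26 2751 [0.607 0.56  0.26 ] [0.72 0.62 0.3 ]
0.3 464 [0.645 0.578 0.3  ] [0.669 0.602 0.34 ]
0.34 225 [0.645 0.575 0.34 ] [0.67  0.603 0.346]
```

Emit:
{"name": "carry_out", "arguments": {
  "motion": [
    {"slide": [0,0,0.05],"yaw": 0.15,"hand": -0.35},
    {"slide": [0,-0.003,0.1],"yaw": 0.3,"hand": -0.35},
    {"slide": [0.01,-0.004,0.15],"yaw": 0.45,"hand": -0.35},
    {"slide": [0.02,-0.006,0.2],"yaw": 0.6,"hand": -0.35},
    {"slide": [0.04,-0.008,0.25],"yaw": 0.75,"hand": -0.35},
    {"slide": [0.07,-0.01,0.3],"yaw": 0.9,"hand": -0.35},
    {"slide": [0.1,-0.01,0.338],"yaw": 1.08,"hand": -0.35},
    {"slide": [0.11,-0.01,0.338],"yaw": 1.08,"hand": -0.35},
    {"slide": [0.11,-0.01,0.338],"yaw": 1.08,"hand": -0.35},
    {"slide": [0.11,-0.01,0.338],"yaw": 1.08,"hand": -0.35}
  ]
}}

```text
time_s: 1.35
tcp_pos: [0.5131, 0.479, 0.1224]
tool_rot: [1.081, 1.286, -1.079]
force: [0.3, 0.0, 0.7]
gripper_width: 0.0579
```

Run:
```python
from h import *
s=sense(); print(s['tcp_pos'],s['gripper_width'],s['joint_positions'],s['force'],R.from_rotvec(s['tool_rot']).as_matrix().round(3))
d=shot('wrist','w1'); print(d['eye'],d['rotation'],d['fx'])
cv2.imwrite('pics/w1b.png',cv2.resize(d['frame'],(800,600))[:,:,::-1])
```

```text
[0.51308737 0.4789888  0.12237713] 0.05792033878368845 [6.58931383e-01 4.76285725e-01 2.42201319e-02 1.11759326e+00
 2.12403821e-04 2.05576414e+00] [0.29028614 0.02364297 0.67891736] [[ 0.001  0.985  0.173]
 [ 0.001  0.173 -0.985]
 [-1.     0.001 -0.001]]
[0.49990503 0.55256197 0.26459397] [2.83451719 0.2486873  0.03774333] 320.8416049272581
```

View pics/w1b.png

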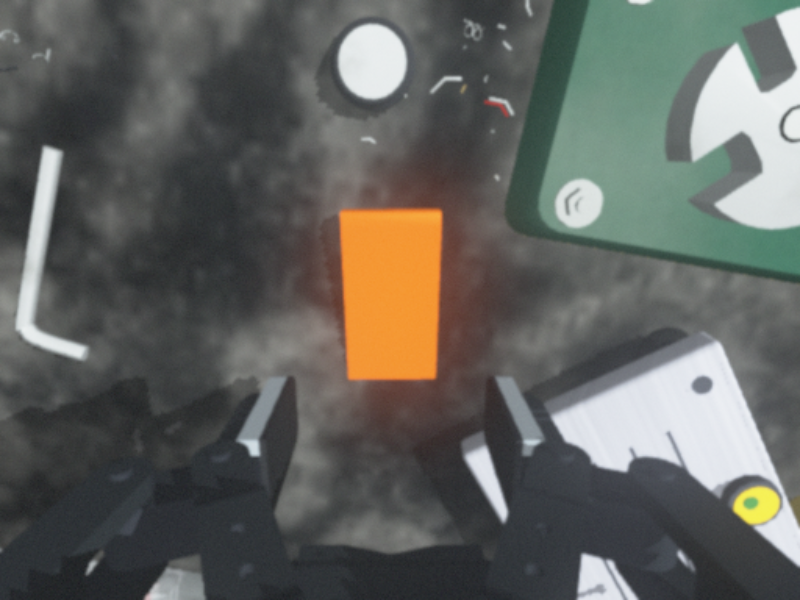

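The wrist view shows the shim straight and centred between the fingers: butt edge (340..442,210), thin edge (348..437,380). The press base is at the right, the left plate mark at (702,385) and the capsule at (372,62).

Run:
```python
from h import *
d=np.load('pics/w1.npz'); r=R.from_rotvec(d['rotation']).as_matrix() if d['rotation'].shape!=(3,3) else d['rotation']
for n,u,v,z in (('bR',340,210,.016),('bL',442,211,.016),('tR',348,380,.002),('tL',437,380,.002),('markL',702,385,.04),('capsule',372,62,.015),('basecorner',530,232,.03)):
    x=r@np.array([((u+.5)*.64-.5-d['cx'])/d['fx'],((v+.5)*.64-.5-d['cy'])/d['fy'],1]); print(n,(d['eye']+x*(z-d['eye'][2])/x[2]).round(4))
```

```text
bR [0.4806 0.5198 0.016 ]
bL [0.53  0.528 0.016]
tR [0.4981 0.4229 0.002 ]
tL [0.5485 0.4318 0.002 ]
markL [0.6709 0.4694 0.04  ]
capsule [0.4852 0.5881 0.015 ]
basecorner [0.571  0.5271 0.03  ]
```

Emit:
{"name": "carry_out", "arguments": {
  "motion": [
    {"slide": [0.05,0,0],"yaw": 0,"hand": -0.35},
    {"slide": [0.1,0,0],"yaw": 0,"hand": -0.35},
    {"slide": [0.115,0,0],"yaw": 0,"hand": -0.35},
    {"slide": [0.122,0.001,0],"yaw": 0,"hand": -0.35},
    {"slide": [0.124,0.001,0],"yaw": 0,"hand": -0.35},
    {"slide": [0.124,0.001,0],"yaw": 0,"hand": -0.2},
    {"slide": [0.124,0.001,0],"yaw": 0,"hand": -0.2},
    {"slide": [0.124,0.001,0],"yaw": 0,"hand": -0.2},
    {"slide": [0.124,0.001,0],"yaw": 0,"hand": -0.2}
  ],
  "grip_force": 20
}}

```text
time_s: 2.52
tcp_pos: [0.5149, 0.4783, -0.0024]
tool_rot: [1.082, 1.286, -1.081]
force: [0.3, -0.3, -0.0]
gripper_width: 0.0513
```

Emit:
{"name": "carry_out", "arguments": {
  "motion": [
    {"slide": [0,0,0],"yaw": -0.06,"hand": -0.2},
    {"slide": [0,0,0],"yaw": -0.12,"hand": -0.2},
    {"slide": [0,0.001,0],"yaw": -0.18,"hand": -0.2},
    {"slide": [0,0.001,0],"yaw": -0.24,"hand": -0.2},
    {"slide": [0,0.002,0],"yaw": -0.3,"hand": -0.2},
    {"slide": [0,0.003,0],"yaw": -0.36,"hand": -0.2},
    {"slide": [0,0.004,0],"yaw": -0.42,"hand": -0.2},
    {"slide": [0,0.005,0],"yaw": -0.48,"hand": -0.2},
    {"slide": [0,0.005,0],"yaw": -0.54,"hand": -0.2},
    {"slide": [0,0.005,0],"yaw": -0.54,"hand": -0.2}
  ]
}}

```text
time_s: 3.78
tcp_pos: [0.5197, 0.4791, -0.0027]
tool_rot: [0.671, 1.465, -0.671]
force: [-0.0, 0.4, 0.6]
gripper_width: 0.0512
```

Run:
```python
from h import *
s=sense(); print(s['tcp_pos'],s['gripper_width'],s['force'],R.from_rotvec(s['tool_rot']).as_matrix().round(3))
d=shot('wrist','w2')
cv2.imwrite('pics/w2b.png',cv2.resize(d['frame'],(800,600))[:,:,::-1])
```

```text
[ 0.51965853  0.47909921 -0.00270941] 0.05120215051965611 [-0.01428441  0.3804174   0.63019863] [[-0.     0.758  0.653]
 [ 0.     0.653 -0.758]
 [-1.    -0.    -0.   ]]
```

View pics/w2b.png

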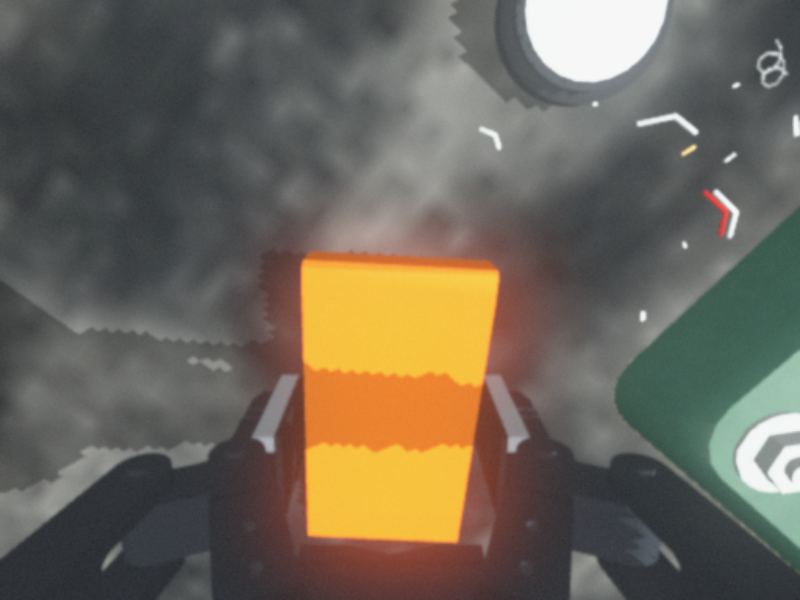

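The wrist view shows the turned shim between the fingers: butt edge (303,260)–(498,268), about 2° short of the tool's heading. I'll open the hand, rise and measure.

Emit:
{"name": "carry_out", "arguments": {
  "motion": [
    {"slide": [0,0,0],"yaw": 0,"hand": -0.35},
    {"slide": [0,0,0],"yaw": 0,"hand": -0.35},
    {"slide": [-0.02,0,0],"yaw": 0,"hand": -0.35},
    {"slide": [-0.06,0,0],"yaw": 0,"hand": -0.6},
    {"slide": [-0.11,0,0],"yaw": 0,"hand": -0.6},
    {"slide": [-0.125,0,0],"yaw": 0,"hand": -0.6},
    {"slide": [-0.125,0,0],"yaw": 0,"hand": -0.6},
    {"slide": [-0.125,0,0],"yaw": 0,"hand": -0.6}
  ]
}}

```text
time_s: 4.82
tcp_pos: [0.5186, 0.4782, 0.1207]
tool_rot: [0.669, 1.466, -0.673]
force: [-0.6, -0.1, -0.8]
gripper_width: 0.0681
```

Run:
```python
from h import *
s=sense(); print(s['tcp_pos'],s['gripper_width'],s['force'])
d=shot('wrist','w3')
cv2.imwrite('pics/w3b.png',cv2.resize(d['frame'],(800,600))[:,:,::-1])
```

```text
[0.5185827  0.47824862 0.12065717] 0.06809668709357719 [-0.55496014 -0.11913563 -0.75568194]
```

View pics/w3b.png

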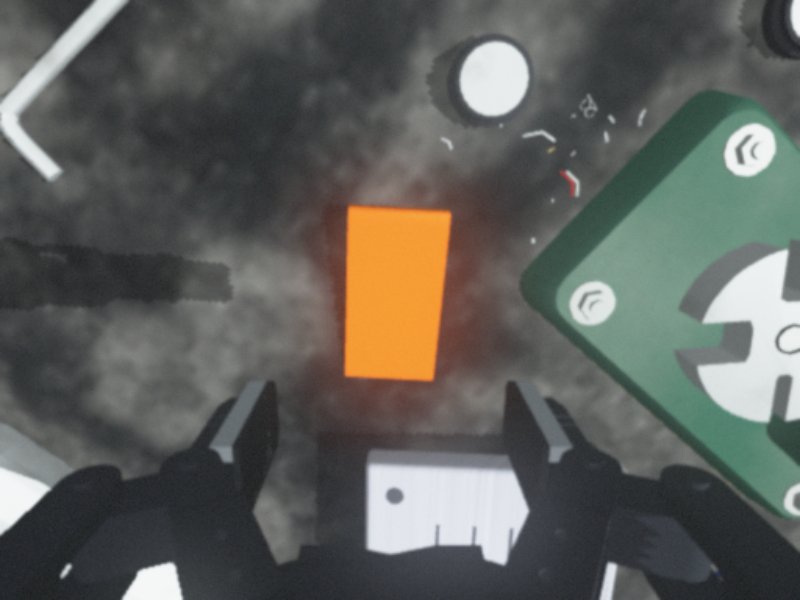

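The near mark is at (395,495), with the plate edges square to the image. The shim spans butt (348,207)–(451,212) and thin end (345,376)–(433,381).

```bash
cat >> h.py <<'E'
def pix(d,pts,T,yh):
    """800x600 picture points with known height -> world, and tool-frame (y,z) offsets from T"""
    r=d['rotation']; r=r if r.shape==(3,3) else R.from_rotvec(r).as_matrix(); o={}
    zh=np.array([yh[1],-yh[0]])
    for n,u,v,z in pts:
        x=r@np.array([((u+.5)*.64-.5-d['cx'])/d['fx'],((v+.5)*.64-.5-d['cy'])/d['fy'],1]); p=d['eye']+x*(z-d['eye'][2])/x[2]
        o[n]=p; print(n,p.round(4),'y,z',((p[:2]-T)@yh).round(4),((p[:2]-T)@zh).round(4))
    return o
E
python3 - <<'E'
from h import *
d=np.load('pics/w3.npz')
pix(d,(('bR',348,207,.016),('bL',451,212,.016),('tR',345,376,.002),('tL',433,381,.002),('mark',395,495,.035),('cornerTop',369,450,.034),('edgetop2',500,453,.037),('caps',494,78,.015)),np.array([.5186,.4782]),np.array([.758,.653]))
E
```

```text
bR [0.4715 0.5004 0.016 ] y,z -0.0212 -0.0476
bL [0.511  0.5314 0.016 ] y,z 0.029 -0.0453
tR [0.5308 0.4237 0.002 ] y,z -0.0264 0.0493
tL [0.5708 0.4543 0.002 ] y,z 0.0239 0.0522
mark [0.588  0.4011 0.035 ] y,z 0.0022 0.1038
cornerTop [0.5598 0.4127 0.034 ] y,z -0.0115 0.0766
edgetop2 [0.6111 0.4575 0.037 ] y,z 0.0566 0.0761
caps [0.4848 0.5885 0.015 ] y,z 0.0464 -0.1057
```

Emit:
{"name": "carry_out", "arguments": {
  "motion": [
    {"slide": [0,0.001,-0.035],"yaw": 0,"hand": 0.55},
    {"slide": [0,0.002,-0.072],"yaw": 0,"hand": 0.55},
    {"slide": [0.02,0.002,-0.072],"yaw": 0,"hand": 0.55},
    {"slide": [0.06,0.002,-0.072],"yaw": 0,"hand": 0.55},
    {"slide": [0.1,0.002,-0.072],"yaw": 0,"hand": 0.55},
    {"slide": [0.115,0.002,-0.072],"yaw": 0,"hand": 0.55},
    {"slide": [0.117,0.002,-0.072],"yaw": 0,"hand": 0.55},
    {"slide": [0.117,0.002,-0.066],"yaw": 0,"hand": 0.55},
    {"slide": [0.117,0.002,-0.06],"yaw": 0,"hand": 0.55},
    {"slide": [0.117,0.002,-0.055],"yaw": 0,"hand": 0.55},
    {"slide": [0.117,0.002,-0.05],"yaw": 0,"hand": 0.55},
    {"slide": [0.117,0.002,-0.045],"yaw": 0,"hand": 0.55},
    {"slide": [0.117,0.002,-0.04],"yaw": 0,"hand": 0.55},
    {"slide": [0.117,0.002,-0.035],"yaw": 0,"hand": 0.55},
    {"slide": [0.117,0.002,-0.03],"yaw": 0,"hand": 0.55},
    {"slide": [0.117,0.002,-0.03],"yaw": 0,"hand": 0.55}
  ]
}}

```text
time_s: 6.88
tcp_pos: [0.5019, 0.5027, 0.0052]
tool_rot: [0.671, 1.464, -0.671]
force: [0.5, -0.3, 0.3]
gripper_width: 0.0195
```

Run:
```python
from h import *
s=sense(); print(s['tcp_pos'],s['gripper_width'],s['force'])
d=shot('wrist','w4')
cv2.imwrite('pics/w4b.png',cv2.resize(d['frame'],(800,600))[:,:,::-1])
```

```text
[0.50187744 0.50268649 0.00522344] 0.019493579823584562 [ 0.47372561 -0.26620013  0.30242572]
```

View pics/w4b.png

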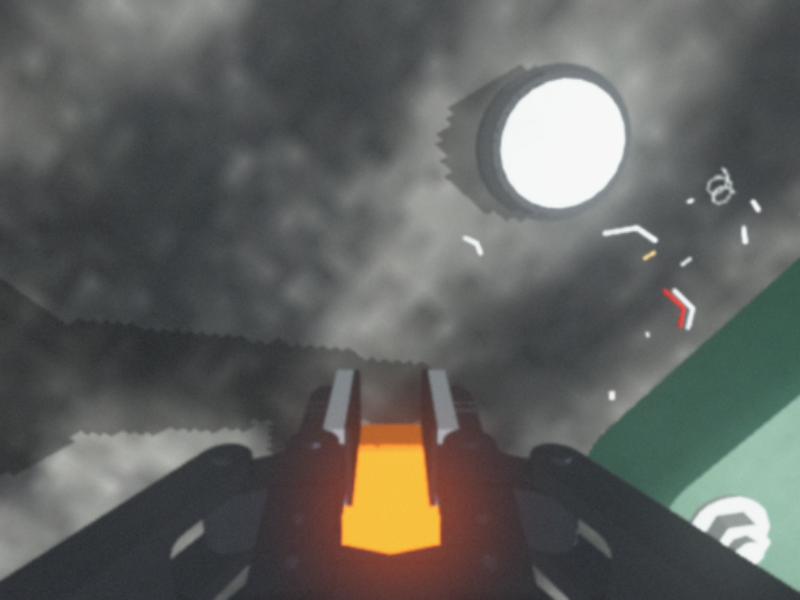

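The shim's butt at (390,433) sits evenly against both fingertips. I'll keep pushing and watch the force.

Emit:
{"name": "carry_out", "arguments": {
  "motion": [
    {"slide": [0,0,0.005],"yaw": 0,"hand": 0.55},
    {"slide": [0,0,0.01],"yaw": 0,"hand": 0.55},
    {"slide": [0,0,0.015],"yaw": 0,"hand": 0.55},
    {"slide": [0,0,0.02],"yaw": 0,"hand": 0.55},
    {"slide": [0,0,0.025],"yaw": 0,"hand": 0.55},
    {"slide": [0,0,0.03],"yaw": 0,"hand": 0.55},
    {"slide": [0,0,0.035],"yaw": 0,"hand": 0.55},
    {"slide": [0,0,0.04],"yaw": 0,"hand": 0.55},
    {"slide": [0,0,0.044],"yaw": 0,"hand": 0.55},
    {"slide": [0,0,0.048],"yaw": 0,"hand": 0.55},
    {"slide": [0,0,0.052],"yaw": 0,"hand": 0.55},
    {"slide": [0,0,0.056],"yaw": 0,"hand": 0.55}
  ]
}}

```text
time_s: 8.43
tcp_pos: [0.5379, 0.461, 0.0053]
tool_rot: [0.671, 1.466, -0.67]
force: [-2.0, 1.5, -0.1]
gripper_width: 0.0193
```

Emit:
{"name": "carry_out", "arguments": {
  "motion": [
    {"slide": [0,0,0.002],"yaw": 0,"hand": 0.55},
    {"slide": [0,0,0.005],"yaw": 0,"hand": 0.55},
    {"slide": [0,0,0.008],"yaw": 0,"hand": 0.55}
  ]
}}

```text
time_s: 8.8
tcp_pos: [0.5431, 0.4549, 0.0053]
tool_rot: [0.671, 1.466, -0.67]
force: [-2.4, 3.6, 0.5]
gripper_width: 0.0192
```

Emit:
{"name": "carry_out", "arguments": {
  "motion": [
    {"slide": [0,0,0.002],"yaw": 0,"hand": 0.55},
    {"slide": [0,0,0.004],"yaw": 0,"hand": 0.55}
  ]
}}

```text
time_s: 9.05
tcp_pos: [0.5458, 0.4518, 0.0053]
tool_rot: [0.671, 1.465, -0.67]
force: [-2.6, 4.3, 0.7]
gripper_width: 0.0189
```

Emit:
{"name": "carry_out", "arguments": {
  "motion": [
    {"slide": [0,0,0.0015],"yaw": 0,"hand": 0.55},
    {"slide": [0,0,0.003],"yaw": 0,"hand": 0.55}
  ]
}}

```text
time_s: 9.3
tcp_pos: [0.5478, 0.4495, 0.0053]
tool_rot: [0.671, 1.465, -0.67]
force: [-3.6, 3.3, -0.1]
gripper_width: 0.0192
```

Emit:
{"name": "carry_out", "arguments": {
  "motion": [
    {"slide": [0,0,0.0015],"yaw": 0,"hand": 0.55},
    {"slide": [0,0,0.003],"yaw": 0,"hand": 0.55}
  ]
}}

```text
time_s: 9.55
tcp_pos: [0.5496, 0.4474, 0.0053]
tool_rot: [0.671, 1.466, -0.67]
force: [-3.5, 4.4, 0.4]
gripper_width: 0.0191
```

Run:
```python
from h import *
s=sense(); print(s['tcp_pos'],s['force'],R.from_rotvec(s['tool_rot']).as_matrix().round(3).tolist())
for n in('scene','side'):
    d=shot(n,n+'5'); o=np.load(f'pics/{n}0.npz')
    for q in (o,d):
        c=cloud(q); x=c.reshape(-1,3); yh=np.array([.758,.653]); zh=np.array([.653,-.758]); rel=x[:,:2]-[.588,.399]
        a,b=rel@zh,rel@yh
        m=(a>-.01)&(a<.15)&(b>-.01)&(b<.1)&(x[:,2]>.02)&(x[:,2]<.055)
        print(n,m.sum(),np.linalg.lstsq(np.c_[a,b,np.ones(len(a))][m],x[m,2],rcond=None)[0].round(4))
d=np.load('pics/side5.npz'); cv2.imwrite('pics/c5.png',cv2.resize(d['frame'][160:310,140:340],(800,600),interpolation=cv2.INTER_CUBIC)[:,:,::-1])
```

```text
[0.54960331 0.44736991 0.00531226] [-3.46814544  4.38229166  0.37504216] [[-0.001, 0.757, 0.654], [0.001, 0.654, -0.757], [-1.0, -0.0, -0.001]]
scene 1190 [0.0494 0.0352 0.0332]
scene 778 [ 0.0092 -0.0017  0.0378]
side 1401 [0.0446 0.0469 0.0355]
side 1153 [0.014  0.0081 0.0399]
```

View pics/c5.png

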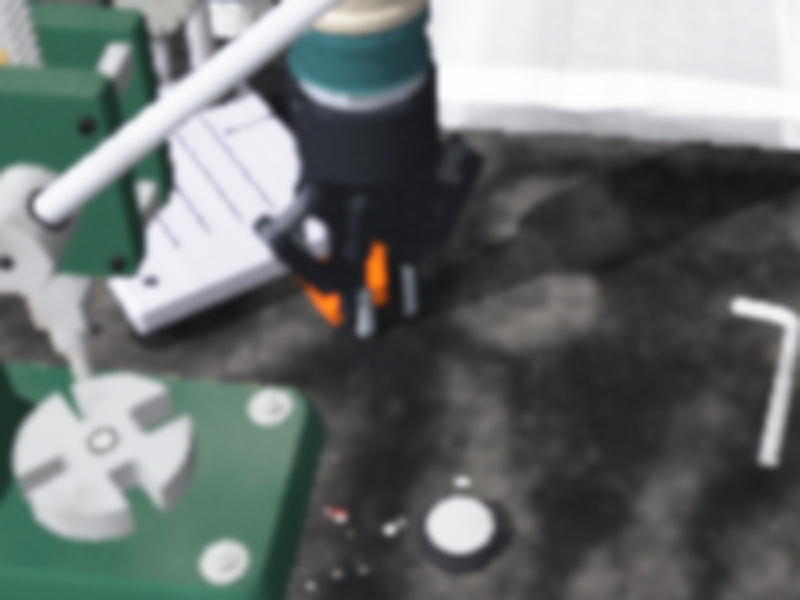

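The side view shows the shim under the near corner with the fingertips at its butt (365,300). Plate slopes fell from about 0.06 to about 0.01. I'll push a little more to find the hard stop by force.

Emit:
{"name": "carry_out", "arguments": {
  "motion": [
    {"slide": [0,0,0.0015],"yaw": 0,"hand": 0.55},
    {"slide": [0,0,0.003],"yaw": 0,"hand": 0.55}
  ]
}}

```text
time_s: 9.9
tcp_pos: [0.5515, 0.4453, 0.0053]
tool_rot: [0.671, 1.466, -0.67]
force: [-4.5, 3.6, 1.4]
gripper_width: 0.0192
```

Emit:
{"name": "carry_out", "arguments": {
  "motion": [
    {"slide": [0,0,0.0015],"yaw": 0,"hand": 0.55},
    {"slide": [0,0,0.003],"yaw": 0,"hand": 0.55}
  ]
}}

```text
time_s: 10.15
tcp_pos: [0.5531, 0.4433, 0.0053]
tool_rot: [0.671, 1.467, -0.67]
force: [-5.3, 5.6, 1.4]
gripper_width: 0.0189
```

Emit:
{"name": "carry_out", "arguments": {
  "motion": [
    {"slide": [0,0,0.0015],"yaw": 0,"hand": 0.55},
    {"slide": [0,0,0.003],"yaw": 0,"hand": 0.55}
  ]
}}

```text
time_s: 10.4
tcp_pos: [0.5536, 0.4427, 0.0054]
tool_rot: [0.672, 1.472, -0.668]
force: [-8.7, 8.8, 2.1]
gripper_width: 0.0191
```

```bash
cat > lv.py <<'E'
from h import *
import sys
s=sense(); print(s['tcp_pos'],s['force'])
for n in('scene','side'):
    d=shot(n,n+sys.argv[1])
    c=cloud(d); x=c.reshape(-1,3); yh=np.array([.758,.653]); zh=np.array([.653,-.758]); rel=x[:,:2]-[.588,.399]
    a,b=rel@zh,rel@yh
    m=(a>-.01)&(a<.15)&(b>-.01)&(b<.1)&(x[:,2]>.02)&(x[:,2]<.055)
    print(n,m.sum(),np.linalg.lstsq(np.c_[a,b,np.ones(len(a))][m],x[m,2],rcond=None)[0].round(4))
E
python3 lv.py 6
```

```text
[0.55360195 0.44265813 0.00538519] [-8.67163084  8.78602626  2.10542683]
scene 757 [ 0.0043 -0.0131  0.0388]
side 1120 [0.0082 0.002  0.0405]
```

Emit:
{"name": "carry_out", "arguments": {
  "motion": [
    {"slide": [0,0,-0.01],"yaw": 0,"hand": 0.55},
    {"slide": [0,0,-0.025],"yaw": 0,"hand": 0.55},
    {"slide": [0,0,-0.035],"yaw": 0,"hand": 0.55},
    {"slide": [0,0,-0.035],"yaw": 0,"hand": 0.55},
    {"slide": [-0.03,0,-0.035],"yaw": 0,"hand": 1},
    {"slide": [-0.07,0,-0.035],"yaw": 0,"hand": 1},
    {"slide": [-0.11,0,-0.035],"yaw": 0,"hand": 0.2},
    {"slide": [-0.14,0,-0.035],"yaw": 0,"hand": -0.6},
    {"slide": [-0.14,0,-0.035],"yaw": 0,"hand": -0.6},
    {"slide": [-0.14,0,-0.035],"yaw": 0,"hand": -0.6}
  ]
}}

```text
time_s: 11.75
tcp_pos: [0.5326, 0.4661, 0.1443]
tool_rot: [0.67, 1.465, -0.672]
force: [0.1, -0.2, -0.5]
gripper_width: 0.0684
```

```bash
python3 lv.py 7
python3 - <<'E'
from h import *
d=shot('wrist','w7')
cv2.imwrite('pics/w7b.png',cv2.resize(d['frame'],(800,600))[:,:,::-1])
E
```

```text
[0.53259006 0.46614048 0.1442942 ] [ 0.11486393 -0.17620782 -0.49443155]
scene 898 [ 0.0086 -0.0063  0.0382]
side 1382 [ 0.0054 -0.0001  0.0408]
```

View pics/w7b.png

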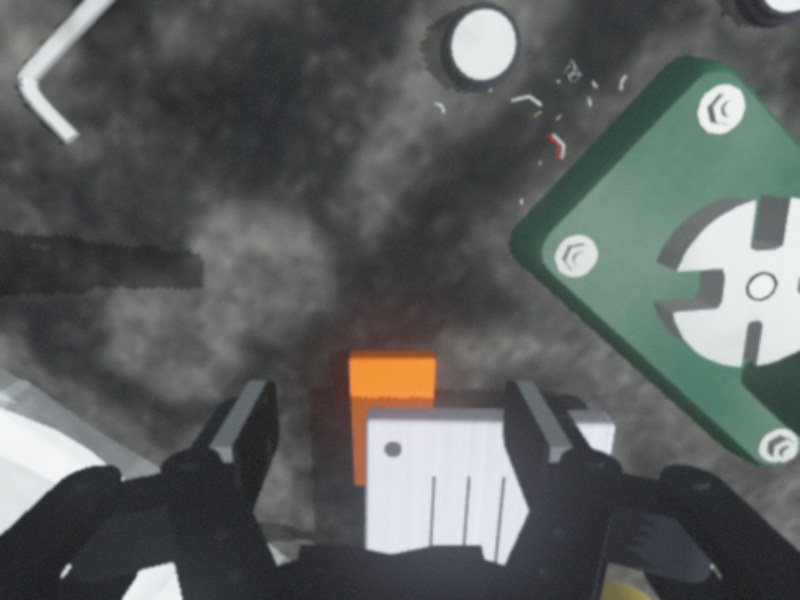

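The shim stays in place, butt edge (350..435,354), with the mark at (393,449) right over its middle and the plate level.

Run:
```python
from h import *
pix(np.load('pics/w7.npz'),(('bR',350,354,.016),('bL',436,354,.016),('mark',393,449,.04)),np.array([.5326,.4661]),np.array([.758,.653]))
```

```text
bR [0.5394 0.4203 0.016 ] y,z -0.0248 0.0392
bL [0.5771 0.453  0.016 ] y,z 0.0251 0.039
mark [0.5894 0.4007 0.04  ] y,z 0.0003 0.0866
```

Emit:
{"name": "carry_out", "arguments": {
  "motion": [
    {"slide": [0,0,0.03],"yaw": 0,"hand": 1},
    {"slide": [0,0,0.06],"yaw": 0,"hand": 1},
    {"slide": [0,0,0.084],"yaw": 0,"hand": 1},
    {"slide": [0.03,0,0.084],"yaw": 0,"hand": 1},
    {"slide": [0.06,0,0.084],"yaw": 0,"hand": 1},
    {"slide": [0.085,0,0.084],"yaw": 0,"hand": 1},
    {"slide": [0.095,0,0.084],"yaw": 0,"hand": 1},
    {"slide": [0.099,0,0.084],"yaw": 0,"hand": 1},
    {"slide": [0.101,0,0.084],"yaw": 0,"hand": 1}
  ]
}}

```text
time_s: 13.02
tcp_pos: [0.5885, 0.4036, 0.0451]
tool_rot: [0.672, 1.464, -0.67]
force: [0.5, 0.2, 0.9]
gripper_width: 0.0001
```

Emit:
{"name": "carry_out", "arguments": {
  "motion": [
    {"slide": [0.0015,0,0],"yaw": 0,"hand": 1},
    {"slide": [0.003,0,0],"yaw": 0,"hand": 1}
  ]
}}

```text
time_s: 13.28
tcp_pos: [0.5884, 0.4035, 0.0422]
tool_rot: [0.672, 1.464, -0.669]
force: [-0.3, 0.4, -0.5]
gripper_width: 0.0002
```

Emit:
{"name": "carry_out", "arguments": {
  "motion": [
    {"slide": [0.001,0,0],"yaw": 0,"hand": 1},
    {"slide": [0.002,0,0],"yaw": 0,"hand": 1}
  ]
}}

```text
time_s: 13.52
tcp_pos: [0.588, 0.4033, 0.0401]
tool_rot: [0.671, 1.464, -0.67]
force: [-1.6, -0.8, 7.9]
gripper_width: -0.0002
```

Emit:
{"name": "carry_out", "arguments": {
  "motion": [
    {"slide": [0.0005,0,0],"yaw": 0,"hand": 1},
    {"slide": [0.0005,0,0],"yaw": 0,"hand": 1},
    {"slide": [0.0005,0,0],"yaw": 0,"hand": 1},
    {"slide": [0.0005,0,0],"yaw": 0,"hand": 1}
  ]
}}

```text
time_s: 14.02
tcp_pos: [0.588, 0.4033, 0.0401]
tool_rot: [0.671, 1.464, -0.67]
force: [-1.2, -0.1, 5.7]
gripper_width: -0.0001
```

```bash
python3 lv.py 8
```

```text
[0.5879611  0.40329778 0.04012446] [-1.20140225 -0.07330444  5.68330484]
scene 751 [-0.0029  0.0048  0.0379]
side 1019 [ 0.0016 -0.0125  0.0418]
```

Emit:
{"name": "carry_out", "arguments": {
  "motion": [
    {"slide": [-0.01,0,0],"yaw": 0,"hand": 1},
    {"slide": [-0.04,0,0],"yaw": 0,"hand": 1},
    {"slide": [-0.08,0,0],"yaw": 0,"hand": 1},
    {"slide": [-0.1,0,-0.03],"yaw": 0,"hand": 1},
    {"slide": [-0.1,0,-0.084],"yaw": 0,"hand": -0.6},
    {"slide": [-0.1,0,-0.084],"yaw": 0,"hand": -0.6},
    {"slide": [-0.1,0,-0.084],"yaw": 0,"hand": -0.6},
    {"slide": [-0.1,0,-0.084],"yaw": 0,"hand": -0.6}
  ]
}}

```text
time_s: 15.12
tcp_pos: [0.5336, 0.4659, 0.1386]
tool_rot: [0.671, 1.464, -0.672]
force: [1.4, -0.2, -0.3]
gripper_width: 0.0683
```

```bash
python3 lv.py 9
python3 - <<'E'
from h import *
d=shot('wrist','w9')
cv2.imwrite('pics/w9b.png',cv2.resize(d['frame'],(800,600))[:,:,::-1])
E
```

```text
[0.53359423 0.46588703 0.13856844] [ 1.38739746 -0.24673326 -0.31096005]
scene 870 [ 0.0081 -0.0052  0.038 ]
side 1367 [0.0075 0.0009 0.0406]
```

View pics/w9b.png

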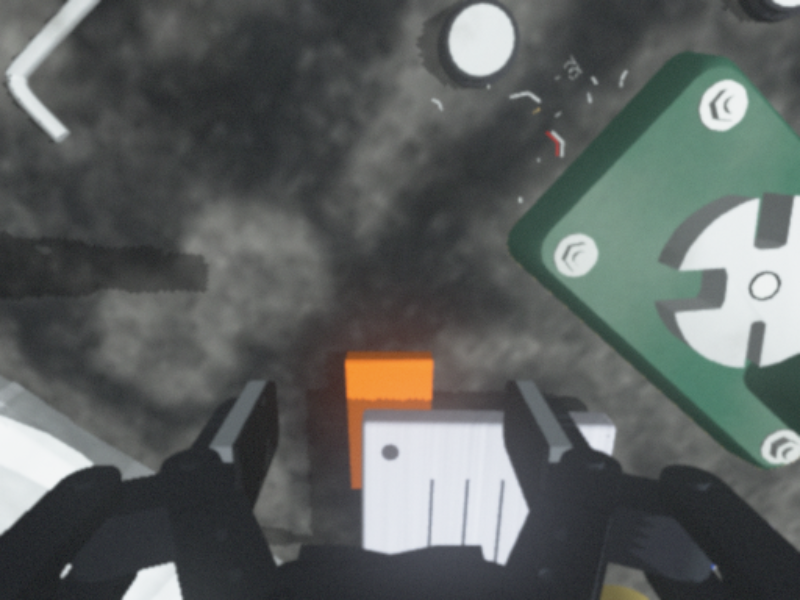

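The shim is unmoved, with its butt at (346..434,354) and the mark at (390,452) over its middle. The plate is level and the fingers are clear, so I'll hand in.

```bash
python3 -c "
from station import sign_off; print(sign_off())"
```

```text
the job is handed in; nothing more can be done
None
```

I handed the job in after about 15 s of robot time. As far as my checks show, the shim is wedged under the short foot, the plate is level, and it no longer rocks. The sign-off gave no verdict.

- **Turning the shim:** I set the fingers on either side of it, flat on the bench, and turned it about 30° into line with the stand.
- **Pushing it in:** I pushed the butt with two fingertips under the short foot. The push force rose from about 5.5 N to 12 N and the shim stopped advancing, so I took it as jammed.
- **Press test:** After backing off, I pressed on the mark with 5.7–7.9 N for about 0.5 s. The fingertip height stayed at 40.1 mm throughout. I then withdrew.

**Last checks:**
- **Level:** Plate slopes in the depth images were about 0.00–0.01 rad, against about 0.06 at the start. That is close to the noise of the measurement, and the limit is 0.012. The force jump and the 40 mm plate height agree with level.
- **Foot position:** The mark is within about 1 mm of the middle of the shim's width.
- **Bystanders:** The capsule and hex key looked unmoved in the last wrist picture. I didn't re-measure the spool or oil bottle, but the arm never went near them.

**Disagreement with the text:** I measured the stand's x axis at about 0.86 rad to the right of the world x axis, not 0.18–0.55. Both plate marks and the plate edges agreed on that, so I used the measured direction.

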